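# Open the vial hatch of an aroma diffuser

### The job

Get the white aroma diffuser ready for a vial change: with a fingertip, push the small lock tab on its top sideways all the way to the other end of its slot, then press the front of the square metal hatch down once until it goes no further and let go, so that it pops up and stays standing open. Press the hatch only once, because a second press latches it again, and keep off the round mist button. Nothing is to be picked up: leave the diffuser and everything around it where they stand.

Things in the scene. Friction and masses are not known exactly. Their poses are not given: they have to be found in the camera images.
- diffuser: Aroma diffuser: loose box 170 (x) by 150 (y) by 90 (z) mm, about 2 kg, light-wood foot under a white top part. Origin: centre of its underside; x points from its front (tab side, towards the robot, turned up to 0.5 rad) to its back (hinge side), y to its left, z up. Its flat top (z = 90 mm) carries hatch, lock tab and mist button. It slides if pushed sideways with some 10 N.
- hatch (a joint): Hatch angle, rad: 0 shut, latched and flush; negative pressed in (hard stop -0.115); positive open (stop 1.2). Push-push latch: pressed beyond -0.08 and let go, it is freed and a damped spring swings it up to 1.2 in about a second and keeps it there; pressed home again it latches again. Pressing takes about 3 N at point hatch_press. It cannot be pressed while the lock tab is at its start end.
- hatch_press (a point): Where to press: on the upper face of the hatch, an aluminium panel 80 (x) by 70 (y) by 5 mm flush with the top, with a grey strip near its front edge, hinged at its back edge (line along y at diffuser x = 45, z = 87.5 mm). The point lies on its middle line, 62 mm in front of the hinge (diffuser x = -17, y = 0, z = 90 mm when shut; 7 mm lower at the stop) and moves with the hatch.
- lock_tab (a joint): Travel of the lock tab, m: 0 = locked end (it starts within 3 mm of it), 0.024 = free end, towards the diffuser's +y. It stays where it is left; it slides with about 1.2 N. The hatch is free to be pressed once it exceeds about 0.014.
- lock_tab_top (a point): Centre of the upper face of the lock tab, a grey upright block 14 (x) by 10 (y) mm standing 15 mm above the diffuser's top in a black slot in front of the hatch, at diffuser x = -60 mm, y = -12 mm (locked) to +12 mm (free), z = 105 mm.
- latch_pin (a joint): Sideways travel, m, of the sprung pin inside the latch, under the hatch; not to be handled. 0 = latched, positive = freed, below -0.004 only when an open hatch is being pressed shut again.
- mist_button (a joint): Travel of the round mist button, m: 0 = out, 0.004 = fully in. Spring-loaded, 1 to 4 N. Not to be pressed.
- mist_button_top (a point): Centre of the upper face of the mist button, 20 mm across, standing 5 mm above the diffuser's top at diffuser x = 10, y = -56 mm.
- bottle_a: Amber glass bottle, 28 mm across, 67 mm high, black cap, stands left of the diffuser. Origin: centre of its underside (so for all the bystanders).
- bottle_b: The same kind of amber bottle, right of the diffuser.
- bottle_c: The same kind of amber bottle, in front of the diffuser, on the right.
- beaker: Glass beaker, 50 mm across, 62 mm high, in front of the diffuser, on the left.
- spray: Clear spray bottle with a white cap, 32 mm across, 100 mm high, behind the diffuser, on the right.
- cream_jar: Squat amber jar with a metal cap, 48 mm across, 42 mm high, behind the diffuser, on the left.
Not all that is in view belongs to the job. What is shaped like the diffuser but yellow is not meant.

How it is judged (in metres and radians):
On the way, in this order (a step that is already met when the one before it is completed fails the run):
1. the lock tab is pushed over to the free end of its slot, the hatch still shut (value of joint lock_tab above 0.018 m and value of joint hatch below 0.1 rad), for 0.1 s.
2. the hatch is pressed in far enough to trip the latch (value of joint hatch below -0.055 rad).
3. the hatch has popped open and stays open for a second (value of joint hatch above 1 rad), for 1 s.
At the end, for the whole second after the job is handed in: The hatch stands open (beyond 1.0 rad) and still, the lock tab is at the free end (beyond 18 of 24 mm), and the diffuser stands upright within 25 mm of where it was (value of joint hatch above 1 rad and velocity of joint hatch between -0.1 and 0.1 rad/s and value of joint lock_tab above 0.018 m and distance of diffuser from where it was at the start of the episode below 0.025 m and angle between diffuser's own z axis and vertical below 0.05 rad and linear speed of diffuser below 0.02 m/s); the robot touches nothing.
It fails at once if the hatch is pressed a second time (value of joint latch_pin below -0.004 m).
It fails at once if the mist button is pressed in more than 2.5 mm (value of joint mist_button above 0.0025 m).
It fails at once if the diffuser is lifted, tipped or shoved more than 25 mm (height (world z) of diffuser above 0.012 m or angle between diffuser's own z axis and vertical above 0.12 rad or distance of diffuser from where it was at the start of the episode above 0.025 m).
It fails at once if a bystander is picked up, knocked over or moved more than 20 mm (distance of any of bottle_a, bottle_b, bottle_c, beaker, spray, cream_jar from where it was at the start of the episode above 0.02 m or angle between any of bottle_a, bottle_b, bottle_c, beaker, spray, cream_jar's own z axis and vertical above 0.5 rad).
It also fails if it takes over 43 s, if anything falls off the work surface, if the arm or the gripper's body presses on something with over 40 N, if the wrist force passes 120 N, or if a joint passes its speed limit or range.

### The arm

A 7-joint arm with a two-finger parallel gripper is mounted at the origin on the work surface. World frame = base frame: x ahead of the robot, y to its left, z up, the work surface at z = 0. Lengths are in m, angles in degrees, forces in N, time in s.
With the tool pointing down it reaches from about 0.425 to 0.875 m from the base axis. Payload 4.7 kg.
Tool frame: the origin (TCP) lies at the centre of the arm's flange, where the gripper is bolted on; the fingertips stand 182 mm ahead of it and the grasp point (between the pads) lies 164 mm ahead of it; z points along the fingers, x is the direction in which the jaws open and shut, and the axes are right-handed (so a half turn about z gives the same grasp; the last joint's range is limited). The gripper opens to 87 mm and grips with 3 to 60 N. Pads are 19 mm wide; open, the fingers measure 117 mm over their backs; the gripper's body (75 mm by 190 mm) begins 51 mm behind the grasp point.
Start: joints at [-67.317, 18.392, -4.016, 83.108, 1.295, 78.541, -3.26], TCP at [0.242, 0.603, 0.405] pointing down, gripper open.
Joint ranges: [-163.93, 163.93], [-17.29, 119.83], [-79.2, 71.16], [3.27, 140.29], [-89.18, 269.18], [5.43, 117.66], [-154.24, 154.24]. Speed limits (degrees/s): [147.25, 147.25, 180, 180, 180, 180, 180].

### API

Orientations are given as [roll, pitch, yaw] about the fixed x, y, z axes, in that order (R = Rz(yaw) Ry(pitch) Rx(roll)).
In Python, from cell import env gives the robot as it stands. The module is installed in compiled form; this text tells all that it offers.
- The arm moves only by the tool carry_out, never from a script. Its argument "increments" is a list of rows, each a list of 5 numbers: the shift along the world's x, y, z in m, then the turn about the world's z in degrees, then the gripper's target within -1 to 1 (shut at 1, half-way at 0, fully open at -1). In form: [[dx, dy, dz, spin, jaw], ...]. A call has 1 to 20 rows; each row is the pose to reach, as a shift and turn from the pose commanded when the call began; what a row does not reach only later rows make up. A row lasts 1/10 s, in which the tool goes at most 50 mm and 8.59 degrees, less where a joint would pass 70% of its speed; a pose out of reach is approached as far as the arm can. A call with a gripper value outside its range is refused whole. The fingers move at their own pace and stop on an object; "grip_force" is the grip in N (left out, the last holds). Time passes only in rows, so rows that repeat a pose let the fingers close. It gives the time, the measured TCP pose, the force and the opening at its end, in the units of the state.
- env.get_obs(): the state, without advancing time (a new reading comes with each control period).
- env.read_camera(name): name is "side" or "top" or "wrist"; returns (picture, depth): 480x640x3 uint8, red, green, blue; 480x640 float32, m along the optical axis (not along the pixel's ray), 0 where there is no reading.
- env.get_calibration(name): a dict with "K" (3x3 intrinsics, pixels), "camera_from_world" (4x4, takes a point from world to camera coordinates); the wrist camera has in their place "T_tool_cam" (4x4, takes a point from camera to tool coordinates, whose origin is the TCP and whose axes are the tool frame's). Camera axes: x right, y down, z forward; pixel columns grow to the right and rows downward; lengths in m; the calibration is good to about 2 mm. A picture is of the moment at which its call begins: read the wrist's pose just before it. get_calibration takes no time and is no camera call.
- env.sign_off(): hands the job in, once; it reports no verdict.
The state is a dict: "time_s": time; "qpos": joint angles; "joint_velocities": joint speeds; "effort": joint torques, N m; "tool_pos": TCP position; "tool_rot": TCP orientation; "force": force on the tool from outside, world axes, zero at the start; "wrist_torque": the same for the moment, N m; "grip_width": finger opening in m.
Only numpy, scipy, OpenCV 4.12 (cv2) and the standard library are available. Lean on these libraries where they do the work, as an engineer would, in place of code of your own. Each camera call takes 0.05 s, during which the arm holds its last target.

## Working session

There is one attempt and no reset: what is moved stays moved. The work goes in short steps, Python scripts to look and compute and a tool call to move; the robot and the scene stay as the last step left them, time stands still between calls to the robot, and variables do not carry over. Pictures are saved under pics/ and viewed, and the job is handed in when it is done.

Besides the shell and the picture viewer there is one more tool, called after "Call:" by a JSON object that holds its "op" and its "data". carry_out: Moves the arm, as the interface text tells. Its arguments: {"type":"object","properties":{"increments":{"type":"array"},"grip_force":{"type":"number"}},"required":["increments"]}

```bash
mkdir -p pics; cat > h.py <<'E'
from cell import env
import numpy as np, cv2
def grab(n,fn=None):
    p,d=env.read_camera(n)
    if fn: cv2.imwrite('pics/'+fn,p[:,:,::-1])
    return p,d
def toworld(n,u,v,z):
    c=env.get_calibration(n);K=np.array(c['K']);T=np.linalg.inv(np.array(c['camera_from_world']))
    p=np.array([(u-K[0,2])/K[0,0]*z,(v-K[1,2])/K[1,1]*z,z,1]);return (T@p)[:3]
E
python3 - <<'E'
from h import *
print(env.get_obs())
for n in('top','side'):
    p,d=grab(n,n+'0.png');np.save(n+'0.npy',d)
    print(env.get_calibration(n))
print(env.get_calibration('wrist'))
E
```

```text
{'time_s': 0.0, 'qpos': array([-67.31571435,  18.43944996,  -4.01566028,  83.17470929,
         1.29424889,  78.5413822 ,  -3.25901463]), 'joint_velocities': array([ 0.04960777, -0.08888496, -0.05242242,  0.10804205,  0.03023403,
        0.01362482,  0.06614378]), 'effort': array([-3.97082840e-04, -4.91283417e+01, -4.04274585e-01, -3.12532425e+01,
       -6.41271682e-02,  4.35580546e-02,  1.81340756e-04]), 'tool_pos': array([0.24214401, 0.60299082, 0.40365846]), 'tool_rot': array([1.79994996e+02, 1.10338548e-01, 6.81264126e+01]), 'force': array([ 0.10809751, -0.6310628 , -0.05875737]), 'wrist_torque': array([ 0.01024682,  0.04898368, -0.00220537]), 'grip_width': 0.08696617770080782}
{'K': array([[471.63493045,   0.        , 317.33261068],
       [  0.        , 471.63493045, 237.82933453],
       [  0.        ,   0.        ,   1.        ]]), 'camera_from_world': array([[-0.00262947, -0.99993267, -0.01130268,  0.04651886],
       [-0.98007723,  0.00482165, -0.19855823,  0.60552689],
       [ 0.19859936,  0.01055539, -0.98002392,  0.74625318],
       [ 0.        ,  0.        ,  0.      
[... 264 characters left out ...]
      [-0.43564727, -0.48437715, -0.75867663,  0.35671887],
       [ 0.49274888,  0.57701826, -0.65134359,  0.71293131],
       [ 0.        ,  0.        ,  0.        ,  1.        ]])}
{'K': array([[354.33172782,   0.        , 318.47025231],
       [  0.        , 354.33172782, 240.40603277],
       [  0.        ,   0.        ,   1.        ]]), 'T_tool_cam': array([[ 9.99999458e-01, -6.23804768e-04, -8.33255015e-04,
        -1.88564924e-04],
       [ 8.45718054e-04,  9.53607501e-01,  3.01051521e-01,
        -8.38480078e-02],
       [ 6.06800858e-04, -3.01052062e-01,  9.53607512e-01,
         1.96496322e-02],
       [ 0.00000000e+00,  0.00000000e+00,  0.00000000e+00,
         1.00000000e+00]])}
```

View pics/top0.png

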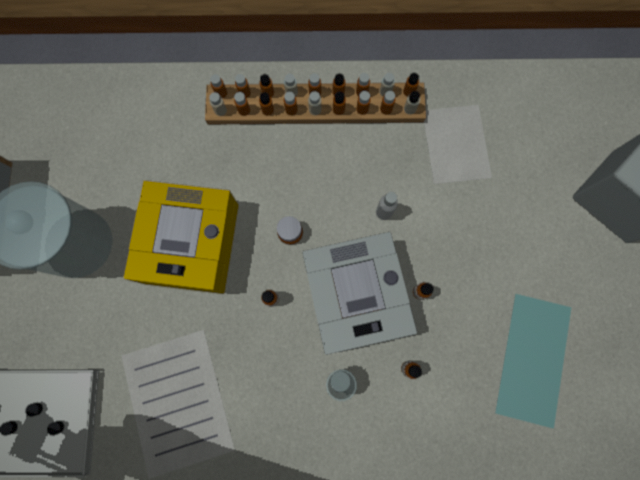

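View pics/side0.png

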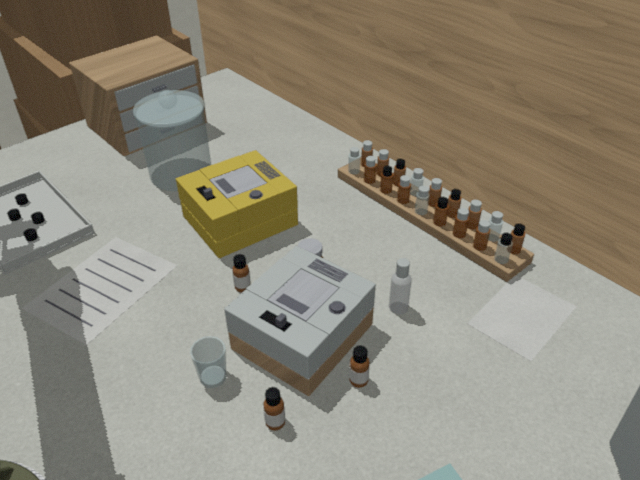

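The white diffuser is at top px (360,290). The possible mix-up is the yellow lookalike at (180,237), so the white one is my choice. Its tab is at about (374,327), the strip at (361,304) and the mist button at (391,278). Next I'll fit its pose and check a crop.

```bash
python3 - <<'E'
from h import *
d=np.load('top0.npy');p=cv2.imread('pics/top0.png')
c=env.get_calibration('top');K=c['K'];T=np.linalg.inv(c['camera_from_world'])
v,u=np.mgrid[:480,:640]
P=np.stack([(u-K[0,2])/K[0,0]*d,(v-K[1,2])/K[1,1]*d,d,np.ones_like(d)],-1)@T.T
def W(u,v):return P[v,u,:3].round(4)
m=(abs(P[...,2]-.09)<.008)&(u>290)&(u<430)&(v>220)&(v<365)
m8=m.astype(np.uint8)
n,l,s,_=cv2.connectedComponentsWithStats(m8);k=1+np.argmax(s[1:,4]);m=l==k
print(s[k],np.median(P[m][:,2]), 'table z',np.median(P[430:470,440:490,2]))
r=cv2.minAreaRect((P[m][:,:2]*1000).astype(np.float32));print(r,cv2.boxPoints(r))
t=(P[...,2]>.098)&(u>345)&(u<390)&(v>310)&(v<345)&(d>0)
print('tab',t.sum(),np.median(P[t],0),P[t].min(0),P[t].max(0))
for a in((391,278),(361,304),(374,327),(414,370),(342,383),(269,297),(425,290),(389,200),(290,230)):print(a,W(*a))
cv2.imwrite('pics/crop.png',cv2.resize(p[220:400,280:450],None,fx=3.3,fy=3.3,interpolation=cv2.INTER_CUBIC))
E
```

```text
[ 303  231  114  124 9673] 0.09067889981253707 table z 0.0007482732516207458
((512.5165405273438, -22.287689208984375), (170.23463439941406, 150.79998779296875), 12.500267028808594) [[ 413.09705    32.901802]
 [ 445.73682  -114.32348 ]
 [ 611.93604   -77.47718 ]
 [ 579.29626    69.7481  ]]
tab 62 [ 0.45640683 -0.04522006  0.10504541  1.        ] [ 0.44880625 -0.05028281  0.09947365  1.        ] [ 0.4626006  -0.03942235  0.10944815  1.        ]
(391, 278) [ 0.532  -0.074   0.0978]
(361, 304) [ 0.4913 -0.0257  0.0903]
(374, 327) [ 0.4549 -0.044   0.105 ]
(414, 370) [ 0.3876 -0.1099  0.0689]
(342, 383) [0.3613 0.0029 0.0037]
(269, 297) [0.5047 0.1245 0.0679]
(425, 290) [ 0.5153 -0.1337  0.0683]
(389, 200) [ 0.6611 -0.0748  0.0995]
(290, 230) [0.6243 0.0927 0.0399]
```

View pics/crop.png

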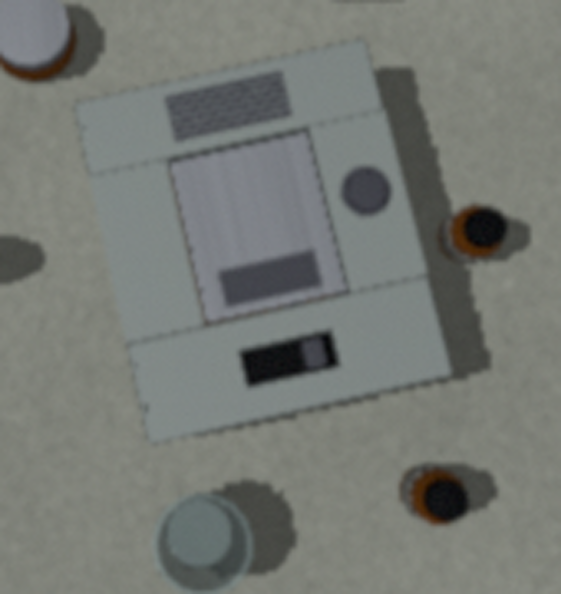

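The fit gives the diffuser centre at (0.5125, -0.0223) and yaw 12.5°, with a rectangle of 170×151 mm and top z of 0.0907. That predicts the locked tab at (0.4565, -0.0470). I measured (0.456, -0.045) at z 0.105, so the two agree. Next I'll shut the gripper, set yaw to 102.5° and hover beside the tab on its −y side.

Call:
{"op": "carry_out", "data": {"increments": [[0.03, -0.04, 0, 5, 1], [0.055, -0.08, 0, 10, 1], [0.08, -0.12, 0, 15, 1], [0.11, -0.16, 0, 20, 1], [0.14, -0.2, 0, 25, 1], [0.165, -0.24, 0, 30, 1], [0.19, -0.275, 0, 34.4, 1], [0.21, -0.31, 0, 34.4, 1], [0.215, -0.36, 0, 34.4, 1], [0.22, -0.41, 0, 34.4, 1], [0.22, -0.455, 0, 34.4, 1], [0.22, -0.5, 0, 34.4, 1], [0.22, -0.545, 0, 34.4, 1], [0.22, -0.59, 0, 34.4, 1], [0.22, -0.635, 0, 34.4, 1], [0.22, -0.66, 0, 34.4, 1], [0.22, -0.675, 0, 34.4, 1], [0.22, -0.675, -0.04, 34.4, 1], [0.22, -0.675, -0.08, 34.4, 1], [0.22, -0.675, -0.093, 34.4, 1]], "grip_force": 10}}

```text
time_s: 2.1
tool_pos: [0.4603, -0.0717, 0.3081]
tool_rot: [-179.6, -0.1, 102.5]
force: [-0.6, 0.3, 0.5]
grip_width: 0.0004
```

```bash
python3 - <<'E'
from h import *
print(env.get_obs()['tool_pos'],env.get_obs()['tool_rot'])
grab('wrist','w1.png');grab('side','s1.png')
print(env.get_obs()['tool_pos'])
E
```

```text
[ 0.46030715 -0.0717325   0.30809976] [-1.79628728e+02 -8.20520701e-02  1.02496144e+02]
[ 0.4612972  -0.0716233   0.31007588]
```

View pics/w1.png

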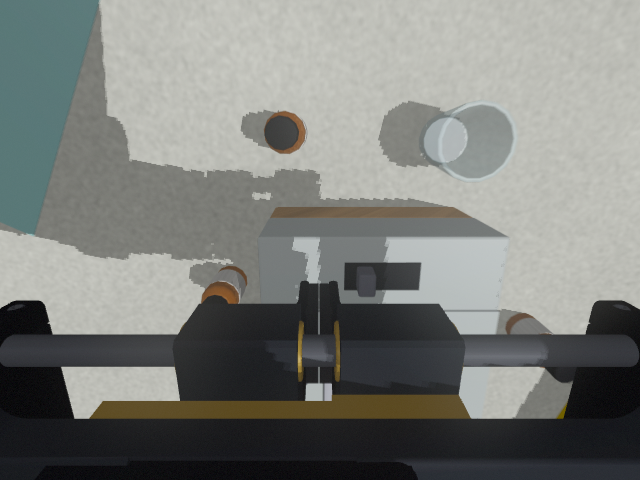

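View pics/s1.png

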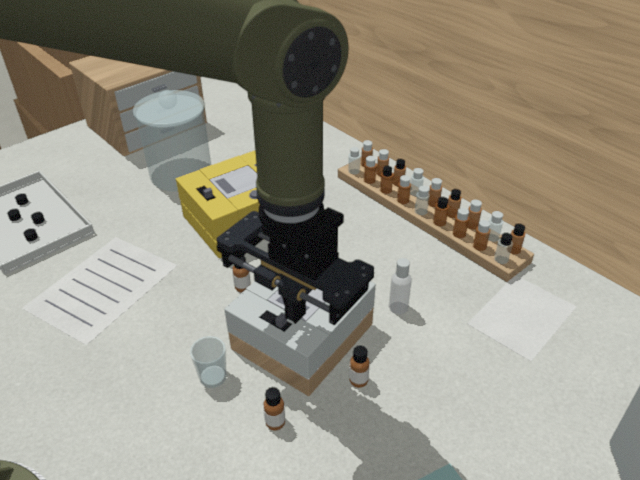

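The fingers are shut beside the tab on the −y side (tab at wrist px (366,281), fingertip at about (320,290)), and nothing else is in the way. Now I'll lower the tip and start pushing along diffuser +y.

Call:
{"op": "carry_out", "data": {"increments": [[0, 0, -0.015, 0, 1], [0, 0, -0.03, 0, 1], [0, 0, -0.034, 0, 1], [0, 0, -0.034, 0, 1], [-0.0011, 0.0049, -0.034, 0, 1], [-0.0022, 0.0098, -0.034, 0, 1], [-0.0032, 0.0146, -0.034, 0, 1], [-0.0039, 0.0176, -0.034, 0, 1], [-0.0043, 0.0195, -0.034, 0, 1], [-0.0043, 0.0195, -0.034, 0, 1]]}}

```text
time_s: 3.2
tool_pos: [0.4579, -0.052, 0.2779]
tool_rot: [180.0, -0.0, 102.6]
force: [-0.9, -0.7, -0.4]
grip_width: 0.0005
```

```bash
python3 - <<'E'
from h import *
o=env.get_obs();print(o['tool_pos'],o['force'])
p,d=grab('wrist','w2.png')
E
```

```text
[ 0.45791637 -0.05198815  0.27793363] [-0.93218125 -0.73875249 -0.37858463]
```

View pics/w2.png

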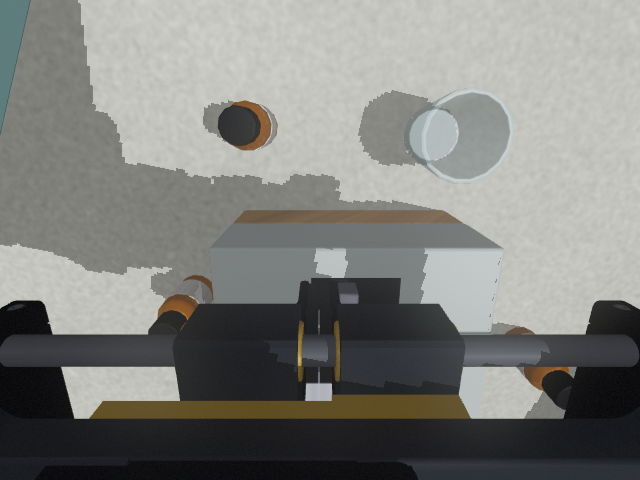

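The tab is moving along with the finger: its px range is 340–358 in a slot spanning 312–400. I estimate about 10 mm of travel so far, so I'll keep pushing.

Call:
{"op": "carry_out", "data": {"increments": [[-0.0009, 0.0039, 0, 0, 1], [-0.0017, 0.0078, 0, 0, 1], [-0.0024, 0.0107, 0, 0, 1], [-0.0026, 0.0117, 0, 0, 1], [-0.0026, 0.0117, 0, 0, 1]]}}

```text
time_s: 3.75
tool_pos: [0.4552, -0.0402, 0.2777]
tool_rot: [-180.0, -0.0, 102.5]
force: [0.0, -0.2, 0.4]
grip_width: 0.0006
```

```bash
python3 - <<'E'
from h import *
o=env.get_obs();print(o['tool_pos'],o['force'])
p,d=grab('wrist','w3.png');cv2.imwrite('pics/w3c.png',cv2.resize(p[200:320,180:520,::-1],None,fx=2.3,fy=2.3))
E
```

```text
[ 0.45517889 -0.04021103  0.27769143] [ 0.04317737 -0.24856738  0.44220963]
```

View pics/w3c.png

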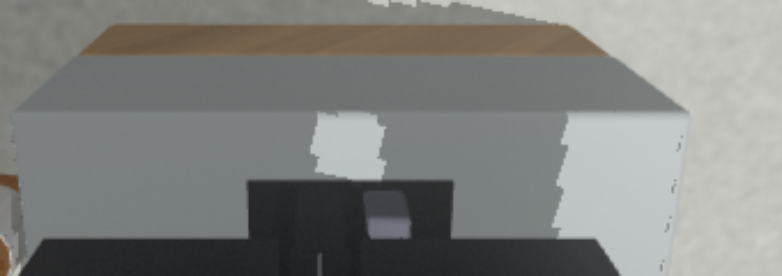

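The tab's right edge is at px 412 and the slot ends at 453, so roughly 5–6 mm remains.

Call:
{"op": "carry_out", "data": {"increments": [[-0.0005, 0.0024, 0, 0, 1], [-0.0009, 0.0042, 0, 0, 1], [-0.0011, 0.0049, 0, 0, 1], [-0.0011, 0.0049, 0, 0, 1]]}}

```text
time_s: 4.2
tool_pos: [0.4541, -0.0355, 0.2777]
tool_rot: [-180.0, -0.0, 102.5]
force: [-0.1, -0.1, -0.7]
grip_width: 0.0006
```

```bash
python3 - <<'E'
from h import *
o=env.get_obs();print(o['tool_pos'],o['force'])
p,d=grab('wrist','w4.png');cv2.imwrite('pics/w4c.png',cv2.resize(p[200:320,180:520,::-1],None,fx=2.3,fy=2.3))
E
```

```text
[ 0.45413373 -0.03553204  0.27770543] [-0.08124135 -0.11418761 -0.74723162]
```

View pics/w4c.png

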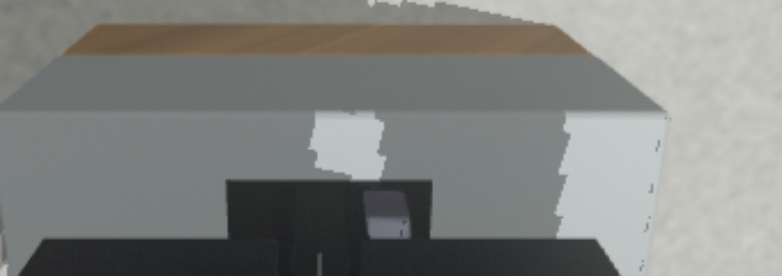

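Call:
{"op": "carry_out", "data": {"increments": [[-0.0003, 0.0015, 0, 0, 1], [-0.0005, 0.0023, 0, 0, 1], [-0.0005, 0.0023, 0, 0, 1]]}}

```text
time_s: 4.55
tool_pos: [0.4539, -0.0349, 0.2778]
tool_rot: [180.0, 0.2, 102.5]
force: [1.6, -5.9, -1.6]
grip_width: 0.0005
```

```bash
python3 - <<'E'
from h import *
o=env.get_obs();print(o['tool_pos'],o['force'])
p,d=grab('wrist','w5.png');cv2.imwrite('pics/w5c.png',cv2.resize(p[200:320,180:520,::-1],None,fx=2.3,fy=2.3))
E
```

```text
[ 0.45391687 -0.03493123  0.27779864] [ 1.62271915 -5.86464853 -1.63372748]
```

View pics/w5c.png

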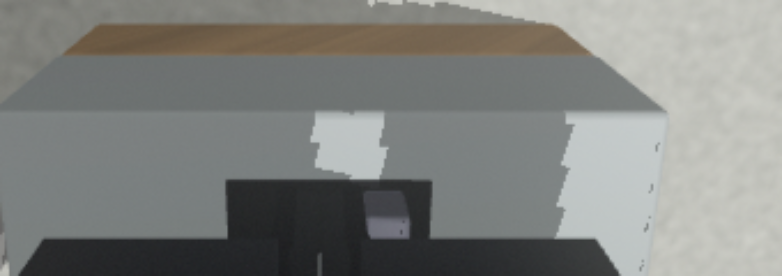

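The end stop is reached: wrist force rose to 6 N and the finger advanced only 0.6 mm. I'll back off, rise, move over the hatch and check the tab and the diffuser pose.

Call:
{"op": "carry_out", "data": {"increments": [[0.0005, -0.002, 0, 0, 1], [0.0013, -0.006, 0, 0, 1], [0.0013, -0.006, 0.02, 0, 1], [0.0013, -0.006, 0.04, 0, 1], [0.02, 0, 0.04, 0, 1], [0.0424, 0.0076, 0.03, 0, 1], [0.0424, 0.0076, 0.02, 0, 1], [0.0424, 0.0076, 0.02, 0, 1]]}}

```text
time_s: 5.4
tool_pos: [0.4954, -0.0254, 0.2961]
tool_rot: [-179.8, -0.0, 102.6]
force: [-0.6, -0.2, -0.4]
grip_width: 0.0001
```

```bash
python3 - <<'E'
from h import *
o=env.get_obs();print(o['tool_pos'],o['force'])
p,d=grab('wrist','w6.png')
p,d=grab('side','s6.png');cv2.imwrite('pics/s6c.png',cv2.resize(p[220:400,190:420,::-1],None,fx=3,fy=3))
E
```

```text
[ 0.49538692 -0.02543091  0.29611955] [-0.63310947 -0.19065913 -0.44633796]
```

View pics/w6.png

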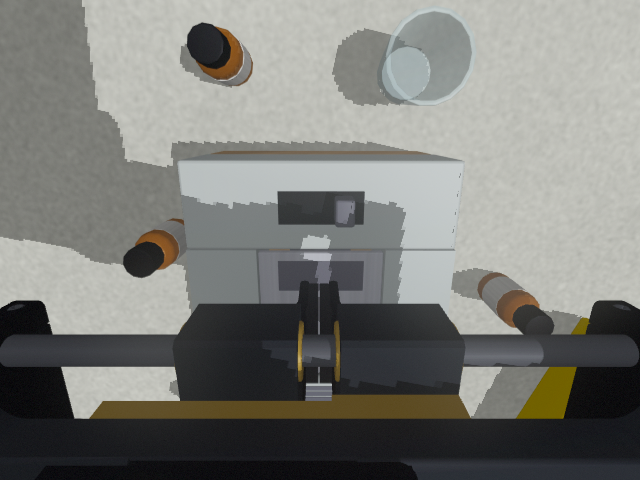

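View pics/s6c.png

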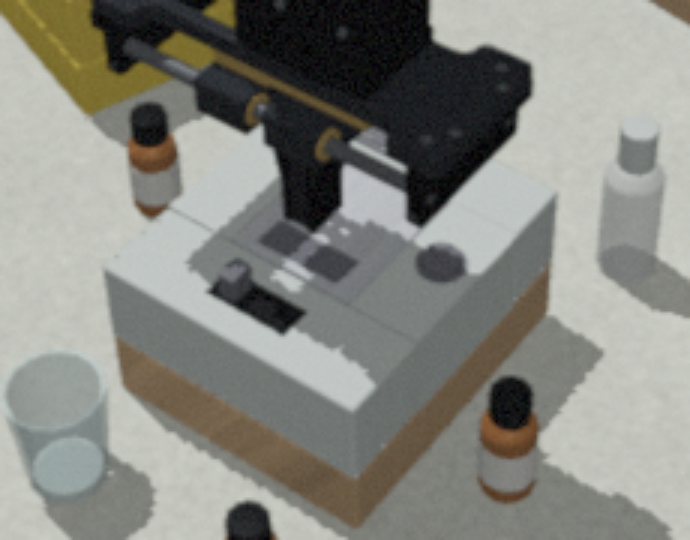

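The tab is at the free end of its slot: wrist px (345,212), slot 278–364. The fingertip is centred on the hatch's middle line over the strip. Now I'll press.

Call:
{"op": "carry_out", "data": {"increments": [[0, 0, -0.012, 0, 1], [0, 0, -0.022, 0, 1], [0, 0, -0.025, 0, 1], [0, 0, -0.028, 0, 1], [0, 0, -0.03, 0, 1], [0, 0, -0.032, 0, 1], [0, 0, -0.033, 0, 1], [0, 0, -0.033, 0, 1]]}}

```text
time_s: 6.3
tool_pos: [0.496, -0.026, 0.2659]
tool_rot: [-180.0, -0.0, 102.5]
force: [-7.2, -0.5, 11.4]
grip_width: 0.0003
```

The tip is at stop depth, about 6 mm down with 11 N, so I'll let go quickly, upwards and away.

Call:
{"op": "carry_out", "data": {"increments": [[0, 0, 0.05, 0, 1], [-0.01, 0, 0.1, 0, 1], [-0.02, 0, 0.14, 0, 1], [-0.02, 0, 0.16, 0, 1], [-0.02, 0, 0.16, 0, 1], [-0.02, 0, 0.16, 0, 1], [-0.02, 0, 0.16, 0, 1], [-0.02, 0, 0.16, 0, 1], [-0.02, 0, 0.16, 0, 1], [-0.02, 0, 0.16, 0, 1], [-0.02, 0, 0.16, 0, 1], [-0.02, 0, 0.16, 0, 1], [-0.02, 0, 0.16, 0, 1], [-0.02, 0, 0.16, 0, 1], [-0.02, 0, 0.16, 0, 1], [-0.02, 0, 0.16, 0, 1], [-0.02, 0, 0.16, 0, 1], [-0.02, 0, 0.16, 0, 1], [-0.02, 0, 0.16, 0, 1], [-0.02, 0, 0.16, 0, 1]]}}

```text
time_s: 8.3
tool_pos: [0.4761, -0.0258, 0.4248]
tool_rot: [180.0, -0.0, 102.5]
force: [0.4, 0.4, -0.3]
grip_width: 0.0004
```

```bash
python3 - <<'E'
from h import *
o=env.get_obs();print(o['time_s'],o['tool_pos'],o['force'])
p,d=grab('side','s7.png');cv2.imwrite('pics/s7c.png',cv2.resize(p[180:400,170:420,::-1],None,fx=2.6,fy=2.6))
E
```

```text
8.3 [ 0.47610151 -0.02578177  0.42477721] [ 0.38030353  0.36669546 -0.26561765]
```

View pics/s7c.png

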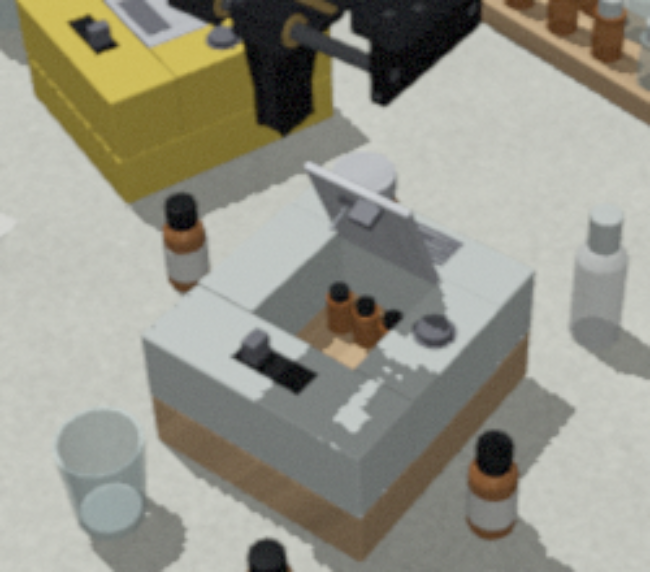

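The hatch stands open, the tab is at the free end and the arm is clear. I'll wait another second, then check the hatch angle and whether the diffuser moved.

Call:
{"op": "carry_out", "data": {"increments": [[0, 0, 0.02, 0, 1], [0, 0, 0.02, 0, 1], [0, 0, 0.02, 0, 1], [0, 0, 0.02, 0, 1], [0, 0, 0.02, 0, 1], [0, 0, 0.02, 0, 1], [0, 0, 0.02, 0, 1], [0, 0, 0.02, 0, 1], [0, 0, 0.02, 0, 1], [0, 0, 0.02, 0, 1]]}}

```text
time_s: 9.35
tool_pos: [0.4761, -0.0258, 0.4448]
tool_rot: [180.0, -0.0, 102.5]
force: [-0.4, 0.8, -0.0]
grip_width: 0.0005
```

```bash
python3 - <<'E'
from h import *
p,d=grab('side','s8.png')
c=env.get_calibration('side');K=c['K'];T=np.linalg.inv(c['camera_from_world'])
v,u=np.mgrid[:480,:640]
def pts(d):return (np.stack([(u-K[0,2])/K[0,0]*d,(v-K[1,2])/K[1,1]*d,d,np.ones_like(d)],-1)@T.T)[...,:3]
a=np.deg2rad(12.5);R=np.array([[np.cos(a),np.sin(a),0],[-np.sin(a),np.cos(a),0],[0,0,1]])
for dd in(np.load('side0.npy'),d):
    Q=(pts(dd)-[.5125,-.0223,0])@R.T
    f=(abs(Q[...,1])<.05)&(Q[...,2]>.05)&(Q[...,2]<.08)&(abs(Q[...,0]+.085)<.03)
    s=(abs(Q[...,0])<.06)&(Q[...,2]>.05)&(Q[...,2]<.08)&(abs(Q[...,1]+.075)<.03)
    t=(Q[...,2]>.098)&(Q[...,2]<.108)&(abs(Q[...,0]+.06)<.012)&(abs(Q[...,1])<.025)
    h=(Q[...,2]>.105)&(Q[...,2]<.175)&(abs(Q[...,1])<.03)&(Q[...,0]>-.03)&(Q[...,0]<.07)
    print('front x',np.median(Q[f][:,0]),'side y',np.median(Q[s][:,1]),'tab y',np.median(Q[t][:,1]),h.sum())
    if h.sum()>50:
        k=np.polyfit(Q[h][:,2],Q[h][:,0],1);print('angle',np.arctan2(1,-k[0]),'zmax',Q[h][:,2].max())
o=env.get_obs();print(o['time_s'],o['force'])
E
```

```text
front x -0.08570606886381119 side y -0.07329837964358621 tab y -0.011080171315046069 0
front x -0.08573259621388411 side y -0.07332452177319443 tab y 0.011797794755329424 664
angle 1.1794882311397423 zmax 0.1645059124920889
9.4 [-0.2874204   0.08429288  0.0755752 ]
```

The diffuser hasn't moved, the tab is at +11.8 mm (free end is +12) and the hatch measures about 1.18 rad. I'm handing it in.

```bash
python3 -c "
from h import *
print(env.sign_off())"
```

```text
the job is handed in; nothing more can be done
None
```

The diffuser is ready for the vial change: the lock tab is at the free end of its slot and the hatch stands open. I handed the job in at about 9.4 s; the sign-off itself reports no verdict.

- **What I did:** With the gripper shut, I pushed the tab along diffuser +y until it hit its end stop (about 6 N). I pressed the hatch once to its stop (about 11 N) and lifted clear, and it popped open.
- **Last checks:** These come from side-camera depth.
  - Tab: it went from y = -11.1 mm to +11.8 mm (free end +12 mm).
  - Hatch: it stands at about 1.18 rad, and I saw it open both 2 s and 3 s after letting go.
  - Diffuser: it moved less than 0.1 mm.
  - Arm: it is well clear and touches nothing.
- **Not measured:** I did not re-measure the bystanders or the mist button. The finger never went near them, and those in view in the last side picture I looked at stood as before.
- **Unexplained:** During the press the wrist also read about -7 N along world x. I put this down to the tilted hatch face but did not confirm it, and the diffuser did not slide.

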